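# Drive the wing screw that fixes the bookend to its plinth

## Task

Fix the aluminium bookend to its wooden plinth: take the wing screw out of the rotating caddy, stand it in the hole in the bookend's foot and drive it in clockwise, pressing firmly straight down while you turn so that its thread cuts into the wood, until its collar is down on the metal; then let go of it. It only bites while pressed with more than about 12 N, and the wood strips above 40 N, so watch the pressing force; leave the other things on the table where they are.

Things in the scene. Friction and masses are not known exactly. Their poses are not given: they have to be found in the camera images.
- screw: Self-tapping wing screw, 90 g, at first upright in the caddy's holder block, collar on the block's top. Origin on its axis at the collar's underside, z up. Steel shank 12 mm thick, 30 mm long below; collar 24 mm wide, 3 mm high; neck 12 mm wide to z = 8; black wing from z = 8 to 41 mm. Let go at any point, it stays up in the hole (leaning 5 degrees at most) and can be gripped anew.
- wing (a point): where to pinch the screw's flat wing, on the axis 27 mm above the collar's underside: the wing is 34 mm wide along its x and 12 mm thick along its y (pinch the 12 mm); axes as the screw
- tip (a point): the screw's toothed tip, 30 mm below the collar's underside; the last 7 mm taper to 11 mm. Stood in the bookend's hole it meets the wood with the collar 3.2 mm above the metal. Turned clockwise (from above) it then sinks 4.5 mm a turn, anticlockwise it backs out, but only while pressed with over 9 to 14 N (varies); pressed less it spins idly; pressing alone does nothing.
- hole (a point): centre of the hole's mouth at the foot's top surface, 45 mm above the table; hole 14 mm wide, straight down; axes as the plinth. Driving the screw here takes about 0.7 turn plus some lost to slip; 16 to 25 N is a good press, over 40 N, side load counted in, strips the wood; once the collar is on the metal the screw turns without sinking more.
- plinth: Rubberwood plinth fixed to the table, 110 (x) by 165 (y) by 42 mm high; on it the L-shaped aluminium bookend: foot 90 by 150 by 3 mm, its top 45 mm above the table, and an upright plate 90 mm wide, 3 mm thick, rising 115 mm above the foot at y = +73.5 mm, parallel to x. Origin on the table under the hole, at the plinth's middle.
- caddy: Rotating plastic caddy: grey base fixed, 144 mm across, origin at its centre on the table. White tray 156 mm across, stiff to turn, top 20 mm up; on it 45 mm from the centre on the -x side the holder block, 40 by 40 mm, top 60 mm above the table, with a hole 14 mm wide where the screw stands; on the +x side two bins with pens up to 123 mm high.
- tin: closed steel compass tin lying flat, 152 by 52 by 18 mm; leave alone. Origin at its underside's centre
- eraser: white eraser block 42 by 22 by 13 mm; leave alone. Origin at its underside's centre
- jar: green glass jar, 62 mm across, 85 mm high; leave alone. Origin at its underside's centre
- tape: roll of clear tape lying flat, 60 mm across, 18 mm high; leave alone. Origin at its underside's centre
- stapler: stapler, 130 by 36 by 45 mm; leave alone. Origin at its underside's centre
- mug: white mug, 80 mm across, 90 mm high, handle to its +y; leave alone. Origin at its underside's centre
- notebook: closed notebook 150 by 210 by 14 mm; leave alone. Origin at its underside's centre
There are look-alikes about, which are no part of the job. What is shaped like the screw but blue or yellow is not meant. What is shaped like the plinth but purple is not meant.

How it is judged:
By the outcome, as a careful person would: the job done as asked, in the order asked, and still so for the second after the job is handed in, with the robot touching nothing.
It also fails if it takes over 72 s, if anything falls off the work surface, if the arm or the gripper's body presses on something with over 40 N, if the wrist force passes 120 N, or if a joint passes its speed limit or range.

## Robot

A 6-joint arm with a two-finger parallel gripper is mounted at the origin on the work surface. World frame = base frame: x ahead of the robot, y to its left, z up, the work surface at z = 0. Lengths are in m, angles in degrees, forces in N, time in s.
With the tool pointing down it reaches from about 0.3 to 0.75 m from the base axis. Payload 8.5 kg.
Tool frame: the origin (TCP) lies midway between the tips of the shut fingers; the grasp point (between the pads) lies 19 mm behind it (env.tcp_to_grasp is the z of the grasp point in the tool frame, in m); z points along the fingers, y is the line along which they close (so a half turn about z gives the same grasp; the last joint's range is limited). The gripper opens to 85 mm and grips with 20 to 120 N. Pads are 22 mm wide; open, the fingers measure 114 mm over their backs; the gripper's body (76 mm by 85 mm) begins 54 mm behind the grasp point. The pads swing forward as they close: fully open they stand 13 mm farther back than shut.
Start: joints at [-80.518, 21.807, 74.336, -0, 83.858, -12.336], TCP at [0.204, -0.511, 0.195] pointing down, gripper open.
Joint ranges: [-178.18, 178.18], [-50.72, 133.34], [12.68, 142.11], [-81.47, 261.47], [9.98, 163.14], [-165.26, 165.26]. Speed limits (degrees/s): [136.94, 136.94, 180, 180, 180, 180].

## Interface

Orientations are given as a 3x3 rotation matrix whose columns are the frame's x, y, z axes.
In Python, from rig import env, imaging, job, models gives the robot as it stands. The module is installed in compiled form; this text tells all that it offers.
- The arm moves only by the tool jog_arm, never from a script. Its argument "plan" is text: rows parted by semicolons, each of 7 numbers parted by spaces: the turn, a rotation vector about the tool's x, y, z in degrees, then the shift along the tool's x, y, z in cm, then the closure in counts, from 0 (fully open) to 255 (shut). In form: rx ry rz x y z claw; .... A call has 1 to 10 rows; each row shifts and turns the commanded pose from where the row before left it, along the tool's axes as they then stand; what a row does not reach is not made up. A row lasts 1/12 s, in which the tool goes at most 41.7 mm and 7.16 degrees, less where a joint would pass 70% of its speed; a pose out of reach is approached as far as the arm can. A call with a gripper value outside its range is refused whole. The fingers move at their own pace and stop on an object; "grip_force" is the grip in N (left out, the last holds). Time passes only in rows, so rows that do not move let the fingers close. It gives the time, the measured TCP pose, the force, the opening and the grip force at its end, in the units of the state.
- env.observe(): the state, without advancing time (a new reading comes with each control period).
- imaging.get_image(name): name is "scene" or "top"; returns a dict with "pixels" (420x560x3 uint8, red, green, blue), "depth" (420x560 float32, m along the optical axis (not along the pixel's ray), 0 where there is no reading), "fov_y" (degrees; the focal length in pixels is half the picture's height over the tangent of half this angle, whatever the lens; pixels are square), "cx", "cy" (the principal point, pixels), "world_from_camera" (4x4, takes a point from camera to world coordinates). Camera axes: x right, y down, z forward; pixel columns grow to the right and rows downward; lengths in m; the calibration is good to about 2 mm. A picture is of the moment at which its call begins.
- job.close_job(): hands the job in; it is judged then, once.
Trained networks look in the newest picture that a camera, given by its name, has taken for a name from the list of things; names that differ only in an ending like _2 or _b are one class to them, and where a whole thing is asked for, a point or a joint stands for the part that bears it (a point fixed in the world has none). Each returns a list of dicts, best first, with "confidence" (0 to 1); they miss things now and then, are a little off and sometimes report something else, mostly with a low value. They report only what shows in the picture. A call takes as long as a camera call. They do not tell look-alikes from the thing itself.
- models.outline_of(camera, query): "region" (420x560 bool, what is visible of it) and "bbox" ([centre column, centre row, width, height] in pixels, round what is visible of it).
- models.tip_of(camera, query): "at" ([column, row] in pixels: a listed point, or the origin of a listed thing).
The state is a dict: "time_s": time; "q": joint angles; "qvel": joint speeds; "joint_efforts": joint torques, N m; "position": TCP position; "tool_rot": TCP orientation; "ft_force": force on the tool from outside, world axes, zero at the start; "wrist_torque": the same for the moment, N m; "grip_width": finger opening in m; "gripper_force": force on a finger pad.
Only numpy, scipy, OpenCV 4.12 (cv2) and the standard library are available. Lean on these libraries where they do the work, as an engineer would, in place of code of your own. Each camera call takes 0.05 s, during which the arm holds its last target. There are 200 camera calls.

## Working session

There is one attempt and no reset: what is moved stays moved. The work goes in short steps, Python scripts to look and compute and a tool call to move; the robot and the scene stay as the last step left them, time stands still between calls to the robot, and variables do not carry over. Pictures are saved under pics/ and viewed, at most 10 in all, crops included, and the job is handed in when it is done.

Besides the shell and the picture viewer there is one more tool, called after "Emit:" by a JSON object that holds its "api" and its "payload", one argument or row to a line. jog_arm: Moves the arm, as the interface text tells. Its arguments: {"type":"object","properties":{"plan":{"type":"string"},"grip_force":{"type":"number"}},"required":["plan"]}

```bash
mkdir -p pics; cat > h.py <<'E'
import numpy as np, cv2
from rig import env, imaging, job, models
def cam(n):
    im=imaging.get_image(n); im['f']=210/np.tan(np.radians(im['fov_y']/2)); return im
def save(im,p,crop=None,s=1):
    a=im['pixels'][:,:,::-1]
    if crop: a=a[crop[1]:crop[3],crop[0]:crop[2]]
    cv2.imwrite(p,cv2.resize(a,None,fx=s,fy=s,interpolation=cv2.INTER_CUBIC))
def ray(im,u,v):
    T=im['world_from_camera']; d=T[:3,:3]@np.array([(u-im['cx'])/im['f'],(v-im['cy'])/im['f'],1]); return T[:3,3],d
def atz(im,u,v,z):
    o,d=ray(im,u,v); return o+d*(z-o[2])/d[2]
def proj(im,p):
    T=im['world_from_camera']; c=T[:3,:3].T@(np.array(p)-T[:3,3]); return np.array([im['cx']+im['f']*c[0]/c[2],im['cy']+im['f']*c[1]/c[2]]),c[2]
def cloud(im):
    v,u=np.mgrid[:420,:560]; d=im['depth']; T=im['world_from_camera']
    c=np.stack([(u-im['cx'])/im['f']*d,(v-im['cy'])/im['f']*d,d],-1); return c@T[:3,:3].T+T[:3,3]
E
python3 - <<'E'
from h import *
np.set_printoptions(precision=4,suppress=True)
for n in ['top','scene']:
    im=cam(n); save(im,f'pics/{n}0.png',s=1.4); print(n,im['f'],im['cx'],im['cy'],im['world_from_camera'][:3,3])
    for q in ['screw','wing','hole','caddy','plinth']:
        if q in('wing','hole','tip'):
            for r in models.tip_of(n,q)[:4]: print(q,r['at'],r['confidence'])
        else:
            for r in models.outline_of(n,q)[:4]: print(q,np.array(r['bbox']),r['confidence'])
print(env.observe(),env.tcp_to_grasp)
E
```

```text
top 427.5583309900112 274.1977731274738 212.7303379203467 [ 0.4526 -0.0004  1.1456]
screw [363.6 231.1  14.8   9.9] 0.45
wing [368.8, 280.0] 0.69
wing [363.7, 229.2] 0.67
wing [322.9, 283.4] 0.67
wing [442.9, 227.1] 0.63
hole [203.0, 296.6] 0.84
hole [216.5, 206.4] 0.72
hole [215.0, 205.9] 0.54
caddy [346.2 220.7  59.   60.3] 0.83
caddy [363.1 229.9  10.9   8.6] 0.41
plinth [211.9 205.2  83.5  64.8] 0.83
plinth [201.3 298.6  79.2  58.7] 0.79
scene 535.5411770750106 291.7544040533161 210.23178170727266 [ 1.6057 -0.0194  0.9795]
screw [339.6 218.4  79.1  86.5] 0.72
screw [201.2 204.1  18.   17.9] 0.59
screw [196.1 187.   10.2  20.6] 0.58
screw [238.6 184.8  10.1  22.5] 0.44
wing [195.4, 202.7] 0.55
wing [197.3, 182.1] 0.55
wing [239.7, 179.7] 0.55
hole [341.3, 172.3] 0.93
hole [339.5, 225.1] 0.82
hole [338.0, 237.8] 0.55
caddy [212.7 226.4  55.7  51. ] 0.85
plinth [342.1 164.1  67.6  72.5] 0.98
plinth [339.4 217.6  78.2  85.3] 0.88
{'time_s': 0.6, 'q': array([-80.5187,  21.8069,  74.3387,   0.0006,  83.8594, -12.334 ]), 'qvel': array([-0.0167,  0.0338,  0.0637, -0.0484,  0.0237,  0.0662]), 'joint_efforts': array([ -0.0016, -44.8162, -23.1401,  -0.0002,   0.0005,  -0.    ]), 'position': array([ 0.2044, -0.5106,  0.1948]), 'tool_rot': array([[ 0.9284,  0.3716, -0.    ],
       [ 0.3716, -0.9284,  0.0001],
       [ 0.    , -0.0001, -1.    ]]), 'ft_force': array([-0.7297, -0.0151,  1.0673]), 'wrist_torque': array([-0.0249,  0.0308,  0.0095]), 'gripper_force': 0.0, 'grip_width': 0.0853353964585135} -0.0187
```

View pics/top0.png

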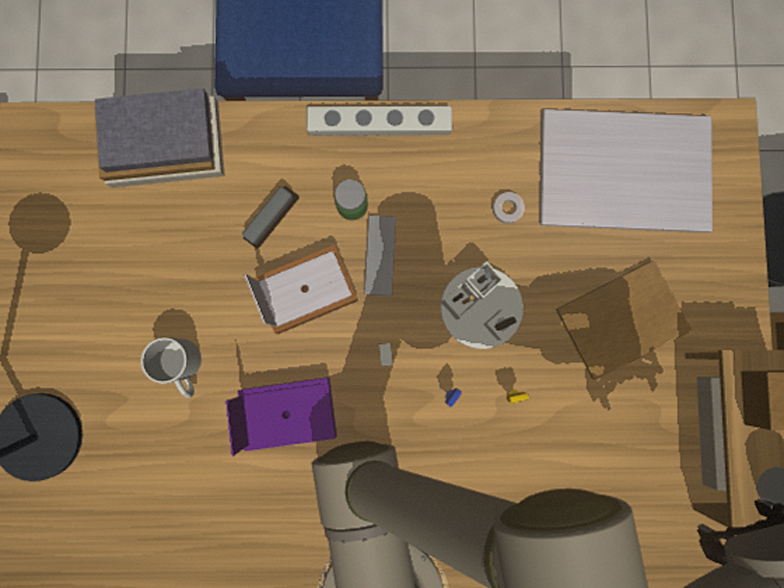

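View pics/scene0.png

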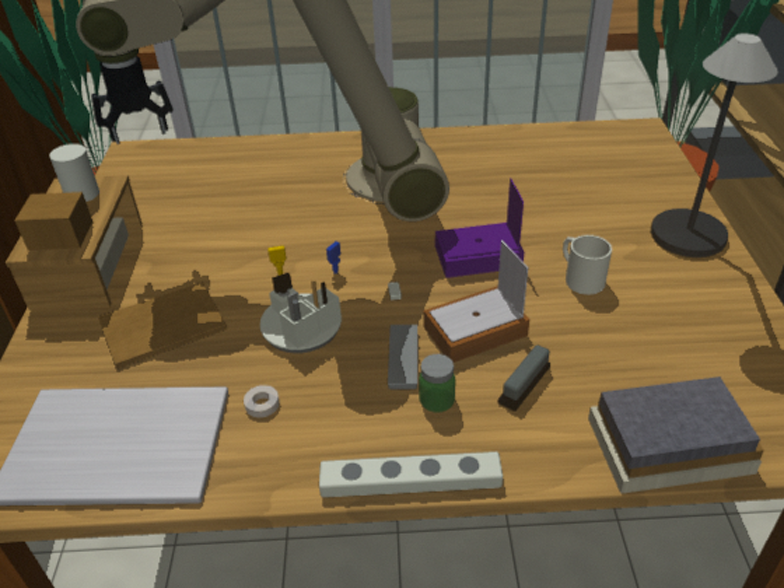

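The top view shows the black screw standing in the caddy block at about (361,230) in original pixels; blue (323,283) and yellow (369,283) are look-alikes. The wooden plinth's hole is at (217,206), and the purple one at (204,296) is a look-alike. I'll confirm with one enlarged crop and measure.

```bash
python3 - <<'E'
from h import *
np.set_printoptions(precision=4,suppress=True)
t=cam('top'); s=cam('scene')
a=cv2.resize(t['pixels'][185:255,310:380],(560,560),interpolation=cv2.INTER_CUBIC)
b=cv2.resize(s['pixels'][180:250,185:215],(240,560),interpolation=cv2.INTER_CUBIC)
cv2.imwrite('pics/c1.png',np.hstack([a,b])[:,:,::-1])
P=cloud(t); 
# wing top: points z ~ .095-.107 dark near
m=np.zeros((420,560),bool); m[218:242,348:376]=1
print('z hist',np.histogram(P[m][:,2],bins=np.arange(0,.13,.01)))
m&=(P[:,:,2]>.09)&(P[:,:,2]<.115); q=P[m]; print(len(q),q.mean(0),q.min(0),q.max(0))
r=cv2.minAreaRect((q[:,:2]*1000).astype(np.float32)); print('wing top rect mm',r)
# foot top plane
m=np.zeros((420,560),bool); m[170:245,170:260]=1
m2=m&(abs(P[:,:,2]-.045)<.004); q=P[m2]; print('foot',len(q),cv2.minAreaRect((q[:,:2]*1000).astype(np.float32)),np.median(q[:,2]))
m3=m&(P[:,:,2]>.12); q=P[m3]; print('plate',len(q),q.mean(0),cv2.minAreaRect((q[:,:2]*1000).astype(np.float32)))
print('hole', atz(t,216.5,206.4,.045),atz(t,215,205.9,.045),'scene',atz(s,339.5,225.1,.045),'s',atz(s,195.4+0,202.7,.087),'top',atz(t,363.7,229.2,.087))
# dark hole blob in both
for n,im,(u,v) in(('top',t,(217,206)),('scene',s,(340,224))):
    g=im['pixels'].astype(int).sum(2); w=g[v-8:v+9,u-8:u+9]; d=(w<np.median(w)*.6); yy,xx=np.nonzero(d); 
    print(n,d.sum(),u-8+xx.mean(),v-8+yy.mean(),atz(im,u-8+xx.mean(),v-8+yy.mean(),.045))
# caddy tall things
m=np.zeros((420,560),bool); m[180:260,300:400]=1
q=P[m&(P[:,:,2]>.108)];print('pens',q)
q=P[m&(abs(P[:,:,2]-.02)<.004)]; print('tray',cv2.minEnclosingCircle((q[:,:2]*1000).astype(np.float32)))
q=P[m&(abs(P[:,:,2]-.06)<.004)]; print('z60',len(q), cv2.minAreaRect((q[:,:2]*1000).astype(np.float32)))
E
```

```text
z hist (array([ 58, 101, 160,  14,  12,  80, 104,   6,   4,  27,  48,   0]), array([0.  , 0.01, 0.02, 0.03, 0.04, 0.05, 0.06, 0.07, 0.08, 0.09, 0.1 ,
       0.11, 0.12]))
75 [ 0.5001 -0.2189  0.1005] [ 0.489  -0.2353  0.0934] [ 0.5112 -0.2038  0.1054]
wing top rect mm ((500.1083984375, -219.3212432861328), (12.049391746520996, 32.843772888183594), 25.981565475463867)
foot 2305 ((602.528076171875, 149.8615264892578), (182.8304443359375, 163.82388305664062), 19.614225387573242) 0.04531544510438579
plate 180 [0.5293 0.1774 0.2909] ((494.44970703125, 125.81232452392578), (260.02642822265625, 55.42496109008789), 59.633575439453125)
hole [0.5683 0.1433 0.045 ] [0.5697 0.1472 0.045 ] scene [0.5752 0.138  0.045 ] s [ 0.506  -0.2361  0.087 ] top [ 0.5038 -0.2271  0.087 ]
top 22 217.0909090909091 205.9090909090909 [0.5696 0.1417 0.045 ]
scene 12 339.8333333333333 223.91666666666666 [0.5707 0.1394 0.045 ]
pens [[ 0.4526 -0.0004  1.1456]
 [ 0.4526 -0.0004  1.1456]
 [ 0.4526 -0.0004  1.1456]
 [ 0.4526 -0.0004  1.1456]
 [ 0.4526 -0.0004  1.1456]
 [ 0.4526 -0.0004  1.1456]
 [ 0.5889 -0.1884  0.1111
[... 1179 characters left out ...]
3  0.1174]
 [ 0.5417 -0.1541  0.1212]
 [ 0.5414 -0.156   0.125 ]
 [ 0.5414 -0.1585  0.1245]
 [ 0.4526 -0.0004  1.1456]
 [ 0.5399 -0.1552  0.114 ]
 [ 0.4526 -0.0004  1.1456]
 [ 0.4526 -0.0004  1.1456]
 [ 0.4526 -0.0004  1.1456]
 [ 0.4526 -0.0004  1.1456]
 [ 0.4526 -0.0004  1.1456]
 [ 0.4526 -0.0004  1.1456]
 [ 0.4526 -0.0004  1.1456]
 [ 0.4526 -0.0004  1.1456]
 [ 0.4526 -0.0004  1.1456]
 [ 0.4526 -0.0004  1.1456]
 [ 0.4526 -0.0004  1.1456]
 [ 0.4526 -0.0004  1.1456]
 [ 0.4526 -0.0004  1.1456]
 [ 0.4526 -0.0004  1.1456]]
tray ((536.8917236328125, -224.6193084716797), 111.575439453125)
z60 212 ((531.4676513671875, -191.3684539794922), (124.54618835449219, 102.78157043457031), 40.94784927368164)
```

View pics/c1.png

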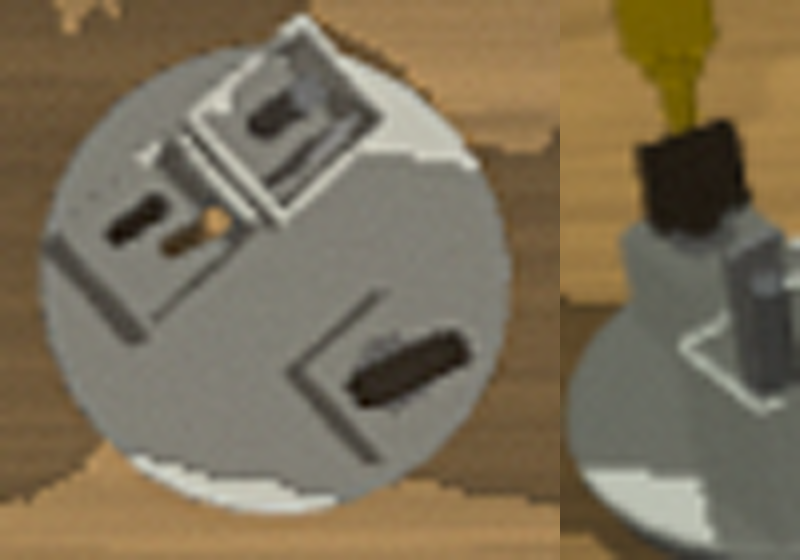

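The crop shows the black wing screw (crop (410,370)) in its block on the caddy, wing long axis about 26° off the image horizontal, with pens/bins on the far side; it is the only black one, so it is the screw meant. Quick check of the path heights.

```bash
python3 - <<'E'
from h import *
np.set_printoptions(precision=4,suppress=True)
t=cam('top'); P=cloud(t)
for a in np.linspace(0,1,9):
    c=np.array([.204+.296*a,-.511+.291*a]); m=(np.hypot(P[:,:,0]-c[0],P[:,:,1]-c[1])<.08)&(t['depth']>0); z=P[m][:,2]
    print(c,len(z),np.percentile(z,[50,90,99]) if len(z) else '')
T=np.array([.50,-.2195,.068+.10]); s=env.observe(); print(s['tool_rot'].T@(T-s['position'])*100)
E
```

```text
[ 0.204 -0.511] 4037 [0.0015 0.3109 0.3756]
[ 0.241  -0.4746] 4146 [0.0016 0.4524 0.5136]
[ 0.278  -0.4383] 4205 [0.0017 0.5206 0.538 ]
[ 0.315  -0.4019] 3740 [0.0013 0.4987 0.5371]
[ 0.352  -0.3655] 2898 [0.0006 0.0037 0.015 ]
[ 0.389  -0.3291] 2859 [0.0007 0.004  0.0174]
[ 0.426  -0.2928] 2793 [0.0006 0.0038 0.0696]
[ 0.463  -0.2564] 2784 [0.0016 0.0448 0.1011]
[ 0.5  -0.22] 2786 [0.0195 0.0615 0.1038]
[ 38.2588 -16.0385   2.6827]
```

Emit:
{"api": "jog_arm", "payload": {
  "plan": "0 0 0 3.83 -1.6 0 135;0 0 0 3.83 -1.6 0 135;0 0 0 3.83 -1.6 0 135;0 0 0 3.83 -1.6 0 135;0 0 0 3.83 -1.6 0 135;0 0 0 3.83 -1.6 0 135;0 0 0 3.83 -1.6 0 135;0 0 0 3.83 -1.6 0 135;0 0 0 3.83 -1.6 0 135;0 0 0 3.83 -1.6 0 135",
  "grip_force": 40
}}

```text
time_s: 1.58
position: [0.5017, -0.218, 0.195]
tool_rot: [[0.928, 0.372, 0.0], [0.372, -0.928, -0.0], [0.0, 0.0, -1.0]]
ft_force: [0.7, -0.6, -0.6]
grip_width: 0.0403
gripper_force: 0.0
```

Emit:
{"api": "jog_arm", "payload": {
  "plan": "0 0 -7 0 0 0 135;0 0 -7 0 0 0 135;0 0 -7 0 0 0 135;0 0 -7 0 0 0 135;0 0 -7 0 0 0 135;0 0 -7 0 0 0 135;0 0 -7 0 0 0 135;0 0 -7 0 0 0 135;0 0 -7 0 0 0 135;0 0 -7 0 0 0 135"
}}

```text
time_s: 2.42
position: [0.5005, -0.2197, 0.1948]
tool_rot: [[-0.038, 0.999, 0.0], [0.999, 0.038, 0.0], [0.0, 0.0, -1.0]]
ft_force: [0.4, 0.6, -0.1]
grip_width: 0.0403
gripper_force: 0.0
```

Emit:
{"api": "jog_arm", "payload": {
  "plan": "0 0 -7 0 0 0 135;0 0 -7 0 0 0 135;0 0 -7 0 0 0 135;0 0 -3.2 0 0 0 135;0 0 0 0 0 0 135;0 0 0 0 0 0 135"
}}

```text
time_s: 2.92
position: [0.5005, -0.2197, 0.1948]
tool_rot: [[-0.437, 0.9, 0.0], [0.9, 0.437, -0.0], [-0.0, 0.0, -1.0]]
ft_force: [-0.2, 0.1, -0.1]
grip_width: 0.0403
gripper_force: 0.0
```

Emit:
{"api": "jog_arm", "payload": {
  "plan": "0 0 0 0 0 3 135;0 0 0 0 0 3 135;0 0 0 0 0 3 135;0 0 0 0 0 2 135;0 0 0 0 0 1.6 135;0 0 0 0 0 0 255;0 0 0 0 0 0 255;0 0 0 0 0 0 255;0 0 0 0 0 0 255;0 0 0 0 0 0 255",
  "grip_force": 60
}}

```text
time_s: 3.75
position: [0.501, -0.22, 0.0699]
tool_rot: [[-0.438, 0.899, 0.002], [0.899, 0.438, -0.001], [-0.002, 0.001, -1.0]]
ft_force: [-0.4, -0.6, 0.5]
grip_width: -0.0002
gripper_force: 0.0
```

```bash
python3 - <<'E'
from h import *
s=env.observe();print(s['position'],s['grip_width'],s['gripper_force'],s['ft_force'],s['wrist_torque'])
im=cam('scene'); a=cv2.resize(im['pixels'][160:250,160:260],(600,540),interpolation=cv2.INTER_CUBIC); cv2.imwrite('pics/g1.png',a[:,:,::-1])
E
```

```text
[ 0.5009714  -0.22002217  0.06993145] -0.00023628922735566388 0.0 [-0.39375921 -0.56554616  0.53729247] [-0.00294154  0.01022489  0.04242934]
```

View pics/g1.png

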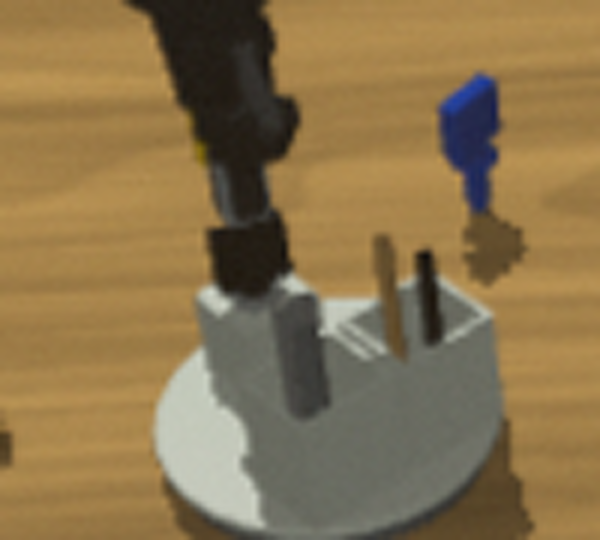

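The picture shows the fingers shut (tip about crop (245,220)) with the wing (crop (250,250)) ungripped in front of or below them. Check calibration by projecting the TCP.

```bash
python3 - <<'E'
from h import *
np.set_printoptions(precision=4,suppress=True)
s=env.observe(); tcp=s['position']
S=cam('scene'); t=cam('top')
for n,im in(('scene',S),('top',t)):
    uv,d=proj(im,tcp); print(n,uv,d,'crop',(uv-160)*6); uv2,_=proj(im,tcp+[0,0,.019]); print(uv2)
u,v=proj(S,tcp)[0].astype(int)
P=cloud(S)
for vv in range(188,218,2): print(vv,[tuple(np.round(P[vv,uu]*1000).astype(int)) for uu in range(194,212,3)],S['pixels'][vv,201])
T=cloud(t)
m=(abs(T[:,:,0]-.5)<.04)&(abs(T[:,:,1]+.22)<.04); print(np.histogram(T[m][:,2],bins=np.arange(0,.6,.04)))
for im in(t,S): print(im['world_from_camera'])
E
```

```text
scene [202.5637 206.1785] 1.4255082333490539 crop [255.3823 277.0708]
[201.6386 200.6577]
top [359.4313 230.7202] 1.0769596730260582 crop [1196.5879  424.3215]
[360.9871 230.3614]
188 [(np.int64(502), np.int64(-234), np.int64(133)), (np.int64(528), np.int64(-221), np.int64(152)), (np.int64(535), np.int64(-213), np.int64(157)), (np.int64(507), np.int64(-210), np.int64(135)), (np.int64(329), np.int64(-232), np.int64(-2)), (np.int64(335), np.int64(-222), np.int64(2))] [34 28 21]
190 [(np.int64(340), np.int64(-266), np.int64(1)), (np.int64(509), np.int64(-226), np.int64(132)), (np.int64(512), np.int64(-218), np.int64(133)), (np.int64(513), np.int64(-210), np.int64(133)), (np.int64(339), np.int64(-231), np.int64(-1)), (np.int64(341), np.int64(-222), np.int64(-1))] [38 31 24]
192 [(np.int64(351), np.int64(-265), np.int64(2)), (np.int64(513), np.int64(-226), np.int64(128)), (np.int64(514), np.int64(-218), np.int64(128)), (np.int64(513), np.int64(-211), np.int64(127)), (np.int64(350), np.int64(-230), np.int64(-1)), (np.int64(354), np.int64(-221), np.int64(1))] [35 29 23]
194 [(np.int64(352),
[... 3360 characters left out ...]
4(46)), (np.int64(522), np.int64(-227), np.int64(54)), (np.int64(525), np.int64(-219), np.int64(56)), (np.int64(579), np.int64(-201), np.int64(101)), (np.int64(589), np.int64(-192), np.int64(110))] [104 107  95]
(array([ 137,    2,    0,    1,    9,   11,   45,   35,   29,  627, 1299,
          0,    0,    0]), array([0.  , 0.04, 0.08, 0.12, 0.16, 0.2 , 0.24, 0.28, 0.32, 0.36, 0.4 ,
       0.44, 0.48, 0.52, 0.56]))
[[-0.0096 -0.996   0.0886  0.4526]
 [-0.9999  0.0092 -0.0049 -0.0004]
 [ 0.0041 -0.0886 -0.9961  1.1456]
 [ 0.      0.      0.      1.    ]]
[[ 0.0506  0.6459 -0.7617  1.6057]
 [ 0.9985 -0.0485  0.0252 -0.0194]
 [-0.0207 -0.7619 -0.6474  0.9795]
 [ 0.      0.      0.      1.    ]]
```

Emit:
{"api": "jog_arm", "payload": {
  "plan": "0 0 0 0 0 -2 255;0 0 0 0 0 -2 255;0 0 0 0 0 -2 255;0 0 0 0 0 0 255;0 0 0 0 0 0 255"
}}

```text
time_s: 4.32
position: [0.5008, -0.2199, 0.1297]
tool_rot: [[-0.439, 0.899, 0.002], [0.899, 0.439, -0.001], [-0.002, 0.001, -1.0]]
ft_force: [-0.1, -0.7, 0.3]
grip_width: 0.0
gripper_force: 0.0
```

```bash
python3 - <<'E'
from h import *
np.set_printoptions(precision=4,suppress=True)
s=env.observe();print(s['position'],s['grip_width'],s['gripper_force'])
S=cam('scene'); print(proj(S,s['position'])[0],(proj(S,s['position'])[0]-160)*6)
a=cv2.resize(S['pixels'][160:250,160:260],(600,540),interpolation=cv2.INTER_CUBIC); cv2.imwrite('pics/g2.png',a[:,:,::-1])
E
```

```text
[ 0.5008 -0.2199  0.1297] 2.387715913071351e-05 0.0
[199.5818 188.411 ] [237.491  170.4663]
```

View pics/g2.png

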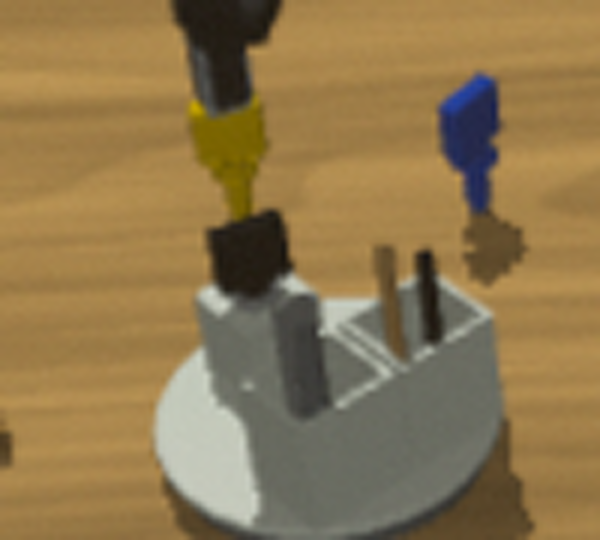

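The picture shows the shut finger tips at about crop (222,108), far above where the TCP projects (237,170); the screw is untouched at (250,250). Measure the fingertip from depth.

```bash
python3 - <<'E'
from h import *
np.set_printoptions(precision=4,suppress=True)
S=cam('scene'); P=cloud(S); p=S['pixels']
for v in range(168,192): print(v,[tuple(int(x) for x in np.round(P[v,u]*1000)) for u in (194,196,198,200,202)],p[v,197],p[v,200])
t=cam('top'); T=cloud(t)
m=np.zeros((420,560),bool);m[:,:]=1
m&=(T[:,:,2]>.1)&(T[:,:,2]<.28)&(abs(T[:,:,0]-.5)<.12)&(abs(T[:,:,1]+.22)<.12)
for z in np.arange(.1,.28,.02):
    q=T[m&(abs(T[:,:,2]-z)<.01)]; print(z,len(q),q.mean(0) if len(q) else '')
E
```

```text
168 [(536, -219, 220), (542, -213, 224), (534, -209, 218), (522, -207, 209), (226, -252, -1)] [35 28 20] [45 39 33]
169 [(533, -220, 215), (532, -215, 214), (512, -214, 200), (510, -209, 198), (234, -251, 0)] [37 30 21] [46 44 38]
170 [(511, -224, 196), (518, -218, 201), (511, -214, 196), (510, -210, 195), (235, -251, -2)] [35 31 22] [42 36 30]
171 [(509, -225, 192), (513, -219, 194), (510, -215, 191), (512, -210, 193), (243, -250, -1)] [37 31 22] [37 30 22]
172 [(511, -225, 190), (519, -219, 195), (517, -214, 194), (514, -210, 191), (250, -250, 0)] [37 30 23] [37 31 24]
173 [(512, -225, 188), (513, -220, 188), (515, -215, 190), (512, -210, 187), (252, -250, -2)] [38 32 25] [38 31 23]
174 [(512, -226, 185), (516, -220, 187), (508, -217, 181), (508, -212, 181), (260, -249, 0)] [36 30 22] [37 29 22]
175 [(511, -226, 181), (514, -221, 183), (512, -216, 181), (515, -211, 183), (267, -248, 1)] [39 33 25] [36 30 22]
176 [(506, -228, 174), (517, -221, 182), (517, -216, 181), (511, -212, 177), (502, -208, 170)] [37 32 22] [39 33 26]
177 [(511, -227, 175), (518, -221, 179), (510, -217, 173), 
[... 1281 characters left out ...]
7, -247, 36), (375, -241, 34), (371, -236, 31)] [118  95   2] [112  93   3]
189 [(331, -267, -2), (378, -253, 34), (379, -247, 34), (376, -242, 31), (340, -242, 3)] [120  95   3] [114  94   4]
190 [(336, -267, -2), (379, -253, 31), (383, -247, 34), (382, -241, 32), (343, -242, 2)] [130 106  19] [116  96   3]
191 [(345, -266, 1), (345, -260, 1), (378, -248, 26), (373, -243, 22), (345, -242, -1)] [137 110  42] [118  96   2]
0.1 23 [ 0.5725 -0.1764  0.1058]
0.12000000000000001 37 [ 0.5582 -0.1661  0.117 ]
0.14 0 
0.16000000000000003 0 
0.18000000000000002 0 
0.2 0 
0.22000000000000003 8 [ 0.4645 -0.2227  0.222 ]
0.24000000000000002 28 [ 0.4642 -0.2249  0.2415]
0.26 116 [ 0.4666 -0.2313  0.2583]
```

The shut fingertips really end at z≈0.167 while the state says 0.130: the reported TCP is about 36 mm too low, while the sideways position agrees. So I'll go about 36 mm lower, carefully, checking the force.

Emit:
{"api": "jog_arm", "payload": {
  "plan": "0 0 0 0 0 0 135;0 0 0 0 0 0 135;0 0 0 0 0 0 135;0 0 0 0 0 0 135;0 0 0 0 0 0 135;0 0 0 0 0 2 135;0 0 0 0 0 2 135;0 0 0 0 0 2 135;0 0 0 0 0 0.8 135;0 0 0 0 0 0 135"
}}

```text
time_s: 5.3
position: [0.4997, -0.2192, 0.0593]
tool_rot: [[-0.439, 0.899, -0.003], [0.899, 0.439, 0.002], [0.003, -0.002, -1.0]]
ft_force: [-0.7, -1.1, -0.5]
grip_width: 0.0402
gripper_force: 0.0
```

```bash
python3 - <<'E'
from h import *
np.set_printoptions(precision=4,suppress=True)
s=env.observe();print(s['position'],s['grip_width'],s['ft_force'])
S=cam('scene'); P=cloud(S)
# finger pixels: points above block region
m=(abs(P[:,:,0]-.5)<.05)&(abs(P[:,:,1]+.22)<.05)&(P[:,:,2]>.07)&(P[:,:,2]<.16)
for v in range(180,208,2):
    us=np.nonzero(m[v])[0]
    print(v,[(int(u),*(int(x) for x in np.round(P[v,u]*1000))) for u in us[::2]])
E
```

```text
[ 0.4997 -0.2192  0.0593] 0.04019071811798145 [-0.6877 -1.1343 -0.4962]
180 [(190, 484, -244, 145), (192, 489, -238, 149)]
182 [(191, 483, -243, 138), (193, 484, -237, 139)]
184 [(192, 491, -239, 137)]
186 [(192, 482, -242, 124), (194, 489, -235, 130)]
188 [(193, 486, -240, 121), (195, 483, -235, 118), (197, 525, -222, 150), (199, 531, -216, 154)]
190 [(193, 481, -241, 110), (195, 483, -236, 112), (197, 485, -230, 112), (199, 534, -216, 150), (206, 539, -198, 153), (208, 542, -192, 155), (210, 549, -186, 160)]
192 [(193, 479, -243, 102), (195, 483, -237, 105), (197, 488, -231, 108), (199, 533, -217, 143), (204, 545, -202, 152), (206, 545, -198, 151), (208, 542, -193, 149), (210, 542, -188, 148)]
194 [(194, 485, -240, 99), (196, 481, -235, 96), (199, 534, -218, 137), (204, 548, -203, 148), (206, 547, -198, 146)]
196 [(199, 527, -220, 126), (201, 532, -214, 129), (203, 526, -210, 124), (205, 528, -204, 126), (207, 520, -201, 119)]
198 [(195, 499, -236, 97), (197, 502, -231, 100), (199, 522, -222, 115), (201, 528, -216, 119), (203, 533, -210, 123), (205, 527, -205, 118), (207, 529, -200, 119)]
200 [(194, 504, -239, 95), (196, 511, -232, 100), (198, 512, -227, 100), (200, 528, -219, 113), (202, 534, -213, 118), (204, 532, -208, 116), (206, 527, -204, 111), (208, 523, -199, 108)]
202 [(195, 511, -236, 93), (197, 509, -231, 91), (199, 510, -226, 92), (201, 530, -217, 108), (203, 534, -211, 111), (205, 531, -206, 108), (207, 527, -202, 104)]
204 [(195, 508, -237, 84), (197, 512, -231, 87), (199, 506, -227, 82), (201, 528, -218, 100), (203, 529, -213, 100), (205, 503, -212, 79), (207, 501, -207, 77)]
206 [(195, 507, -239, 77), (197, 513, -232, 81), (199, 507, -228, 76), (201, 503, -224, 72), (203, 507, -218, 75)]
```

Emit:
{"api": "jog_arm", "payload": {
  "plan": "0 0 0 0 0 1 135;0 0 0 0 0 1 135;0 0 0 0 0 0.7 135;0 0 0 0 0 0 135"
}}

```text
time_s: 5.68
position: [0.4998, -0.2193, 0.0324]
tool_rot: [[-0.439, 0.899, -0.002], [0.899, 0.439, 0.001], [0.002, -0.001, -1.0]]
ft_force: [-0.7, 1.2, -0.3]
grip_width: 0.0403
gripper_force: 0.0
```

Emit:
{"api": "jog_arm", "payload": {
  "plan": "0 0 0 0 0 0 255;0 0 0 0 0 0 255;0 0 0 0 0 0 255;0 0 0 0 0 0 255;0 0 0 0 0 0 255;0 0 0 0 0 0 255",
  "grip_force": 60
}}

```text
time_s: 6.18
position: [0.5008, -0.2199, 0.0343]
tool_rot: [[-0.439, 0.899, 0.001], [0.899, 0.439, -0.001], [-0.001, 0.001, -1.0]]
ft_force: [-0.6, 0.8, 3.7]
grip_width: 0.0112
gripper_force: 58.7
```

Gripped (11 mm opening, 59 N). Lift straight up.

Emit:
{"api": "jog_arm", "payload": {
  "plan": "0 0 0 0 0 -0.7 255;0 0 0 0 0 -0.7 255;0 0 0 0 0 -1.6 255;0 0 0 0 0 -2 255;0 0 0 0 0 -3 255;0 0 0 0 0 -3 255;0 0 0 0 0 -3 255;0 0 0 0 0 0 255;0 0 0 0 0 0 255"
}}

```text
time_s: 6.93
position: [0.5009, -0.2199, 0.1757]
tool_rot: [[-0.439, 0.899, 0.003], [0.899, 0.439, -0.002], [-0.003, 0.002, -1.0]]
ft_force: [0.4, 1.0, -2.3]
grip_width: 0.0114
gripper_force: 58.5
```

```bash
python3 - <<'E'
from h import *
np.set_printoptions(precision=4,suppress=True)
s=env.observe();print(s['position'],s['grip_width'],s['ft_force'],s['q'])
R=s['tool_rot']; T=np.array([.570,.1405,s['position'][2]]); print('tool shift cm',R.T@(T-s['position'])*100)
S=cam('scene'); a=cv2.resize(S['pixels'][120:240,160:300],(700,600),interpolation=cv2.INTER_CUBIC); cv2.imwrite('pics/l1.png',a[:,:,::-1])
# plinth yaw from colour edges of foot plate in top
t=cam('top'); P=cloud(t)
m=np.zeros((420,560),bool); m[170:245,165:262]=1; m&=(P[:,:,2]>.038)&(P[:,:,2]<.05)
n,l,st,c=cv2.connectedComponentsWithStats(m.astype(np.uint8)); k=1+np.argmax(st[1:,4]); q=P[l==k]
print(cv2.minAreaRect((q[:,:2]*1000).astype(np.float32)))
E
```

```text
[ 0.5009 -0.2199  0.1757] 0.011362329872547658 [ 0.4059  1.0189 -2.2558] [-36.1099  22.2437  76.9223   0.0008  80.6284 -62.1313]
tool shift cm [29.3587 22.0231 -0.0557]
((570.520751953125, 140.96804809570312), (110.75668334960938, 165.20962524414062), 22.40779685974121)
```

View pics/l1.png

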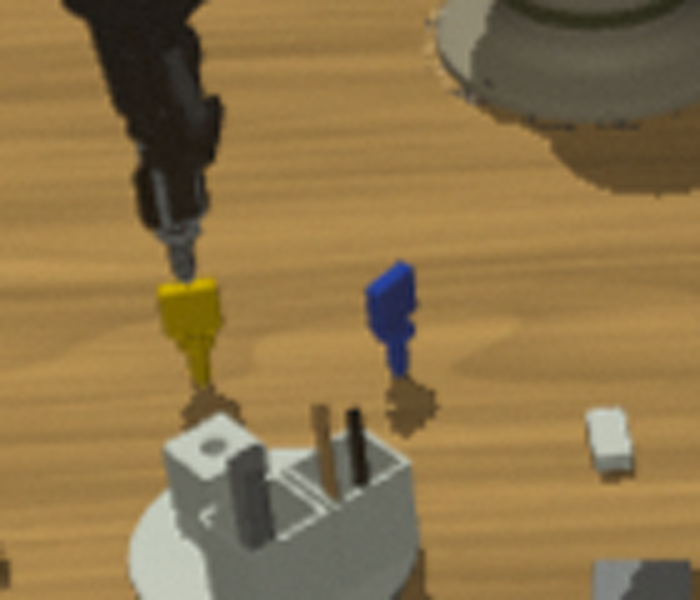

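The picture shows the screw held upright, tip at crop (182,280), block empty. Hole from plinth rectangle and blob agree: (0.570, 0.1405). Move over it, then wind up the wrist to get a long clockwise stroke.

Emit:
{"api": "jog_arm", "payload": {
  "plan": "0 0 0 2.94 2.2 0 255;0 0 0 2.94 2.2 0 255;0 0 0 2.94 2.2 0 255;0 0 0 2.94 2.2 0 255;0 0 0 2.94 2.2 0 255;0 0 0 2.94 2.2 0 255;0 0 0 2.94 2.2 0 255;0 0 0 2.94 2.2 0 255;0 0 0 2.94 2.2 0 255;0 0 0 2.94 2.2 0 255"
}}

```text
time_s: 7.87
position: [0.5686, 0.1428, 0.1724]
tool_rot: [[-0.439, 0.899, -0.003], [0.899, 0.439, -0.0], [0.001, -0.003, -1.0]]
ft_force: [0.9, 0.3, -0.3]
grip_width: 0.0113
gripper_force: 58.5
```

Emit:
{"api": "jog_arm", "payload": {
  "plan": "0 0 -7 0 0 0 255;0 0 -7 0 0 0 255;0 0 -7 0 0 0 255;0 0 -7 0 0 0 255;0 0 -7 0 0 0 255;0 0 -7 0 0 0 255;0 0 -7 0 0 0 255;0 0 -7 0 0 0 255;0 0 -7 0 0 0 255;0 0 -7 0 0 0 255"
}}

```text
time_s: 8.7
position: [0.5686, 0.141, 0.1722]
tool_rot: [[-0.994, -0.111, -0.003], [-0.111, 0.994, -0.0], [0.003, 0.0, -1.0]]
ft_force: [-0.0, -0.4, -1.9]
grip_width: 0.0108
gripper_force: 58.7
```

```bash
python3 - <<'E'
from h import *
s=env.observe();print(s['position'],s['q'],np.degrees(np.arctan2(s['tool_rot'][1,1],s['tool_rot'][0,1])))
E
```

```text
[0.56857754 0.1409513  0.17222152] [ 2.35098199e+00  2.64379858e+01  7.05320374e+01  1.78944712e-03
  8.32170662e+01 -9.40116840e+01] 96.3624275376257
```

Emit:
{"api": "jog_arm", "payload": {
  "plan": "0 0 -7 0 0 0 255;0 0 -7 0 0 0 255;0 0 -7 0 0 0 255;0 0 -7 0 0 0 255;0 0 -7 0 0 0 255;0 0 -7 0 0 0 255;0 0 -7 0 0 0 255;0 0 -7 0 0 0 255;0 0 -6.5 0 0 0 255;0 0 0 0 0 0 255"
}}

```text
time_s: 9.53
position: [0.5686, 0.141, 0.1724]
tool_rot: [[-0.363, -0.932, -0.003], [-0.932, 0.363, -0.0], [0.001, 0.003, -1.0]]
ft_force: [0.4, 0.2, -0.5]
grip_width: 0.0111
gripper_force: 58.7
```

Emit:
{"api": "jog_arm", "payload": {
  "plan": "0 0 0 0 0 2.5 255;0 0 0 0 0 2.5 255;0 0 0 0 0 2.5 255;0 0 0 0 0 2 255;0 0 0 0 0 0.7 255;0 0 0 0 0 0 255;0 0 0 0 0 0 255"
}}

```text
time_s: 10.12
position: [0.5695, 0.141, 0.0722]
tool_rot: [[-0.368, -0.93, 0.0], [-0.93, 0.368, -0.0], [-0.0, -0.0, -1.0]]
ft_force: [-0.0, 0.3, -0.2]
grip_width: 0.0108
gripper_force: 58.7
```

```bash
python3 - <<'E'
from h import *
np.set_printoptions(precision=4,suppress=True)
s=env.observe();print(s['position'],s['q'],s['ft_force'],s['tool_rot'])
S=cam('scene'); x0,y0=305,180
a=cv2.resize(S['pixels'][y0:y0+70,x0:x0+80],(800,700)[:2],interpolation=cv2.INTER_CUBIC)[:600]; cv2.imwrite('pics/h1.png',a[:,:,::-1])
p=s['position']
print('hole px',proj(S,[.5702,.1405,.045])[0],'expected tip px',proj(S,[p[0],p[1],p[2]+.026-.030])[0],'collar',proj(S,[p[0],p[1],p[2]+.026])[0])
print([ (r['at'],r['confidence']) for r in models.tip_of('scene','tip')[:4]],[ (r['at'],r['confidence']) for r in models.tip_of('scene','hole')[:4]])
P=cloud(S)
for v in range(196,222,2): print(v,[(u,int(S['pixels'][v,u].sum()),*(int(x) for x in np.round(P[v,u]*1000))) for u in range(333,347,2)])
E
```

```text
[0.5695 0.141  0.0722] [   2.3551   31.8056   78.9002   -0.001    69.2912 -156.0764] [-0.0231  0.2719 -0.1837] [[-0.3676 -0.93    0.0001]
 [-0.93    0.3676 -0.    ]
 [-0.     -0.0001 -1.    ]]
hole px [340.2162 223.775 ] expected tip px [340.7231 216.8972] collar [341.177  208.0179]
[([237.3, 195.1], 0.72), ([196.8, 194.1], 0.59), ([339.4, 216.9], 0.42)] [([339.3, 170.0], 0.73), ([337.4, 224.3], 0.57)]
196 [(333, 101, 615, 113, 176), (335, 83, 614, 118, 175), (337, 82, 615, 122, 176), (339, 85, 622, 126, 180), (341, 79, 625, 131, 182), (343, 88, 604, 139, 166), (345, 85, 590, 146, 153)]
198 [(333, 159, 601, 115, 158), (335, 94, 606, 119, 162), (337, 87, 601, 125, 158), (339, 90, 605, 129, 161), (341, 83, 616, 132, 169), (343, 95, 606, 139, 161), (345, 114, 583, 147, 142)]
200 [(333, 194, 415, 140, -1), (335, 106, 569, 124, 125), (337, 133, 587, 127, 140), (339, 91, 585, 132, 138), (341, 87, 586, 137, 138), (343, 163, 583, 142, 136), (345, 134, 579, 148, 132)]
202 [(333, 270, 430, 138, 3), (335, 121, 570, 124, 120), (337, 138, 587, 127, 133), (339, 82, 584, 133, 130), (341, 85, 589, 1
[... 1053 characters left out ...]
131, 45), (337, 518, 532, 136, 46), (339, 207, 574, 136, 82), (341, 176, 577, 140, 85), (343, 269, 573, 146, 81), (345, 509, 532, 158, 45)]
216 [(333, 521, 539, 125, 46), (335, 517, 541, 130, 47), (337, 513, 540, 136, 46), (339, 269, 573, 136, 75), (341, 180, 582, 140, 83), (343, 373, 540, 151, 45), (345, 507, 541, 157, 45)]
218 [(333, 510, 549, 124, 47), (335, 509, 547, 129, 45), (337, 505, 542, 135, 41), (339, 458, 548, 140, 46), (341, 406, 546, 145, 44), (343, 514, 543, 151, 40), (345, 508, 549, 156, 46)]
220 [(333, 507, 552, 124, 43), (335, 513, 553, 129, 44), (337, 511, 554, 134, 44), (339, 511, 555, 139, 45), (341, 499, 553, 145, 43), (343, 505, 556, 150, 45), (345, 506, 557, 155, 46)]
```

View pics/h1.png

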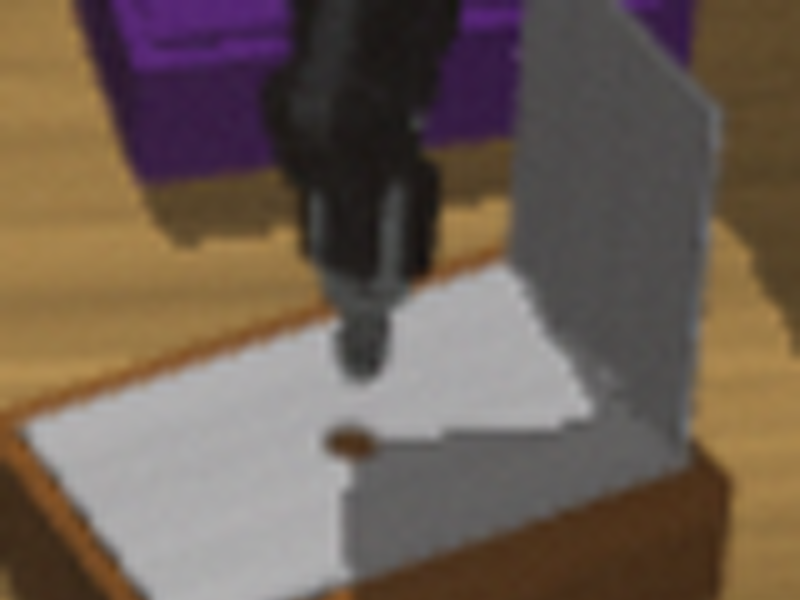

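The picture shows the tip at crop (362,378) above the hole at crop (350,443). Following the vertical down, the tip is about 1 mm too far to +y, so I correct that and lower gently.

Emit:
{"api": "jog_arm", "payload": {
  "plan": "0 0 0 0.08 -0.14 0 255;0 0 0 0 0 0.6 255;0 0 0 0 0 0.6 255;0 0 0 0 0 0.6 255;0 0 0 0 0 0.4 255;0 0 0 0 0 0.2 255;0 0 0 0 0 0.2 255;0 0 0 0 0 0.1 255;0 0 0 0 0 0 255"
}}

```text
time_s: 11.02
position: [0.5703, 0.1398, 0.0447]
tool_rot: [[-0.366, -0.931, -0.0], [-0.931, 0.366, 0.0], [0.0, 0.0, -1.0]]
ft_force: [0.2, 0.4, -0.2]
grip_width: 0.0112
gripper_force: 58.7
```

Emit:
{"api": "jog_arm", "payload": {
  "plan": "0 0 0 0 0 0.1 255;0 0 0 0 0 0.1 255;0 0 0 0 0 0.1 255;0 0 0 0 0 0.1 255;0 0 0 0 0 0.1 255;0 0 0 0 0 0 255"
}}

```text
time_s: 11.52
position: [0.5702, 0.1397, 0.0396]
tool_rot: [[-0.366, -0.931, -0.0], [-0.931, 0.366, -0.0], [0.0, 0.0, -1.0]]
ft_force: [-0.6, -0.9, -0.6]
grip_width: 0.011
gripper_force: 58.7
```

Emit:
{"api": "jog_arm", "payload": {
  "plan": "0 0 0 0 0 0.2 255;0 0 0 0 0 0.2 255;0 0 0 0 0 0.2 255;0 0 0 0 0 0.2 255;0 0 0 0 0 0.2 255;0 0 0 0 0 0.2 255;0 0 0 0 0 0 255"
}}

```text
time_s: 12.1
position: [0.57, 0.1397, 0.0273]
tool_rot: [[-0.366, -0.931, -0.001], [-0.931, 0.366, -0.0], [0.0, 0.001, -1.0]]
ft_force: [-0.2, -1.1, -1.1]
grip_width: 0.011
gripper_force: 58.7
```

Emit:
{"api": "jog_arm", "payload": {
  "plan": "0 0 0 0 0 0.1 255;0 0 0 0 0 0.1 255;0 0 0 0 0 0.05 255;0 0 0 0 0 0.05 255;0 0 0 0 0 0.05 255;0 0 0 0 0 0 255"
}}

```text
time_s: 12.6
position: [0.5702, 0.1398, 0.0243]
tool_rot: [[-0.366, -0.931, -0.0], [-0.931, 0.366, 0.0], [0.0, 0.0, -1.0]]
ft_force: [-0.1, 0.9, -1.2]
grip_width: 0.011
gripper_force: 58.7
```

Emit:
{"api": "jog_arm", "payload": {
  "plan": "0 0 0 0 0 0.05 255;0 0 0 0 0 0.05 255;0 0 0 0 0 0.05 255;0 0 0 0 0 0 255"
}}

```text
time_s: 12.93
position: [0.5702, 0.1397, 0.0227]
tool_rot: [[-0.366, -0.931, -0.0], [-0.931, 0.366, -0.0], [0.0, 0.0, -1.0]]
ft_force: [0.3, 0.5, -0.7]
grip_width: 0.011
gripper_force: 58.7
```

Emit:
{"api": "jog_arm", "payload": {
  "plan": "0 0 0 0 0 0.05 255;0 0 0 0 0 0.05 255;0 0 0 0 0 0 255"
}}

```text
time_s: 13.18
position: [0.5704, 0.1398, 0.0221]
tool_rot: [[-0.366, -0.931, 0.0], [-0.931, 0.366, 0.0], [-0.0, -0.0, -1.0]]
ft_force: [-0.9, 0.4, 1.1]
grip_width: 0.011
gripper_force: 59.2
```

Emit:
{"api": "jog_arm", "payload": {
  "plan": "0 0 0 0 0 0.05 255;0 0 0 0 0 0 255;0 0 0 0 0 0 255"
}}

```text
time_s: 13.43
position: [0.5704, 0.1398, 0.0219]
tool_rot: [[-0.366, -0.931, 0.001], [-0.931, 0.366, 0.0], [-0.0, -0.001, -1.0]]
ft_force: [-1.3, 0.1, 5.8]
grip_width: 0.011
gripper_force: 59.7
```

Emit:
{"api": "jog_arm", "payload": {
  "plan": "0 0 0 0 0 0.05 255;0 0 0 0 0 0 255;0 0 0 0 0 0 255"
}}

```text
time_s: 13.68
position: [0.5705, 0.1398, 0.0217]
tool_rot: [[-0.366, -0.931, 0.001], [-0.931, 0.366, 0.0], [-0.0, -0.001, -1.0]]
ft_force: [-2.3, 0.5, 7.7]
grip_width: 0.0111
gripper_force: 60.2
```

Emit:
{"api": "jog_arm", "payload": {
  "plan": "0 0 0 0 0 0.05 255;0 0 0 0 0 0.05 255;0 0 0 0 0 0 255;0 0 0 0 0 0 255",
  "grip_force": 100
}}

```text
time_s: 14.02
position: [0.5706, 0.1398, 0.0214]
tool_rot: [[-0.366, -0.931, 0.002], [-0.931, 0.366, -0.0], [-0.001, -0.002, -1.0]]
ft_force: [-4.8, -0.0, 14.3]
grip_width: 0.0106
gripper_force: 98.4
```

Emit:
{"api": "jog_arm", "payload": {
  "plan": "0 0 0 0 0 0.05 255;0 0 7 0 0 0 255;0 0 7 0 0 0.009 255;0 0 7 0 0 0.009 255;0 0 7 0 0 0.009 255"
}}

```text
time_s: 14.43
position: [0.5705, 0.1397, 0.021]
tool_rot: [[-0.764, -0.645, 0.002], [-0.645, 0.764, -0.0], [-0.001, -0.001, -1.0]]
ft_force: [-5.8, 0.1, 17.6]
grip_width: 0.0105
gripper_force: 98.7
```

Emit:
{"api": "jog_arm", "payload": {
  "plan": "0 0 7 0 0 0.01 255;0 0 7 0 0 0.01 255;0 0 7 0 0 0.009 255;0 0 7 0 0 0.009 255;0 0 7 0 0 0.009 255;0 0 7 0 0 0.009 255"
}}

```text
time_s: 14.93
position: [0.5704, 0.1398, 0.0204]
tool_rot: [[-1.0, 0.032, 0.001], [0.032, 1.0, -0.0], [-0.001, 0.0, -1.0]]
ft_force: [-6.9, -0.2, 18.5]
grip_width: 0.0104
gripper_force: 98.8
```

Emit:
{"api": "jog_arm", "payload": {
  "plan": "0 0 7 0.02 0 0.009 255;0 0 7 0 0 0.009 255;0 0 7 0 0 0.009 255;0 0 7 0 0 0.009 255;0 0 7 0 0 0.009 255;0 0 7 0 0 0.009 255;0 0 7 0 0 0.009 255;0 0 7 0 0 0.009 255"
}}

```text
time_s: 15.6
position: [0.5703, 0.1399, 0.0198]
tool_rot: [[-0.533, 0.846, 0.002], [0.846, 0.533, 0.0], [-0.001, 0.001, -1.0]]
ft_force: [-6.2, 0.3, 18.0]
grip_width: 0.0107
gripper_force: 98.7
```

Emit:
{"api": "jog_arm", "payload": {
  "plan": "0 0 7 0 0 0.009 255;0 0 7 0 0 0.009 255;0 0 7 0 0 0.009 255;0 0 7 0 0 0.009 255;0 0 7 0 0 0.009 255;0 0 7 0 0 0.009 255;0 0 7 0 0 0.009 255;0 0 7 0 0 0.009 255"
}}

```text
time_s: 16.27
position: [0.571, 0.14, 0.0193]
tool_rot: [[0.404, 0.915, 0.003], [0.915, -0.404, 0.0], [0.002, 0.003, -1.0]]
ft_force: [-4.7, 0.0, 18.4]
grip_width: 0.0103
gripper_force: 98.9
```

Emit:
{"api": "jog_arm", "payload": {
  "plan": "0 0 7 0 0 0.009 255;0 0 7 0 0 0.009 255;0 0 7 0 0 0.009 255;0 0 7 0 0 0.009 255;0 0 7 0 0 0.009 255;0 0 7 0 0 0.009 255"
}}

```text
time_s: 16.77
position: [0.5715, 0.1401, 0.0193]
tool_rot: [[0.912, 0.41, 0.005], [0.41, -0.912, 0.001], [0.005, 0.002, -1.0]]
ft_force: [-4.6, 0.9, 21.3]
grip_width: 0.0105
gripper_force: 99.4
```

Emit:
{"api": "jog_arm", "payload": {
  "plan": "0 0 7 -0.05 -0.02 0 255;0 0 7 0 0 0.005 255;0 0 7 0 0 0.005 255;0 0 7 0 0 0.005 255;0 0 7 0 0 0.005 255;0 0 7 0 0 0.005 255"
}}

```text
time_s: 17.27
position: [0.5716, 0.1398, 0.0193]
tool_rot: [[0.952, -0.306, 0.006], [-0.306, -0.952, 0.0], [0.006, -0.002, -1.0]]
ft_force: [-2.2, 0.4, 23.6]
grip_width: 0.0106
gripper_force: 99.5
```

```bash
python3 - <<'E'
from h import *
np.set_printoptions(precision=5,suppress=True)
s=env.observe();print(s['position'],s['ft_force'],s['wrist_torque'],s['q'])
S=cam('scene'); x0,y0=310,185
a=cv2.resize(S['pixels'][y0:y0+50,x0:x0+60],(720,600),interpolation=cv2.INTER_CUBIC); cv2.imwrite('pics/d1.png',a[:,:,::-1])
E
```

```text
[0.57157 0.13984 0.0193 ] [-2.16402  0.42726 23.62301] [-0.08111  0.62277  0.08013] [  2.23165  35.49435  82.16931  -0.00595  61.97472 110.04642]
```

View pics/d1.png

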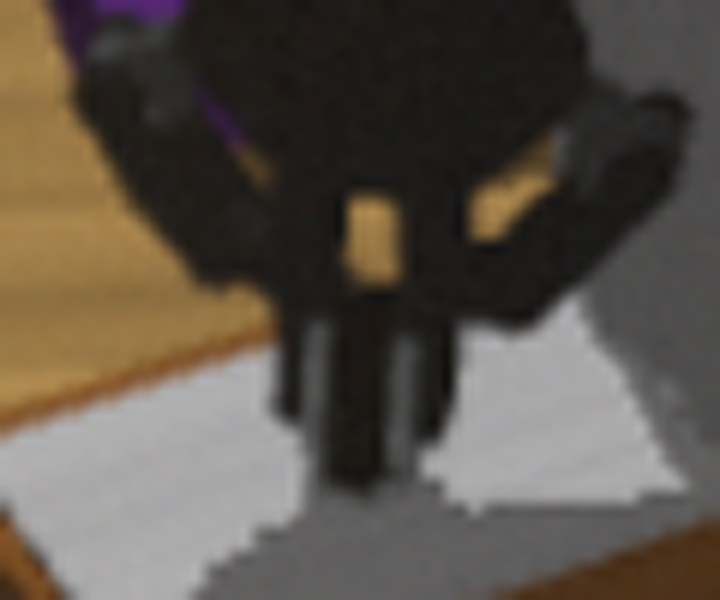

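The picture shows the fingers gripping the wing close above the foot, shank not visible any more. The z has stayed at 0.0193 over about 84° at 18–23 N, so it seems seated. I'll turn on a bit to confirm.

Emit:
{"api": "jog_arm", "payload": {
  "plan": "0 0 7 -0.03 0 0 255;0 0 7 0 0 0 255;0 0 7 0 0 0 255;0 0 7 0 0 0 255;0 0 7 0 0 0 255;0 0 7 0 0 0 255;0 0 0 0 0 0 255"
}}

```text
time_s: 17.9
position: [0.5712, 0.1398, 0.0193]
tool_rot: [[0.502, -0.865, 0.006], [-0.865, -0.502, 0.0], [0.003, -0.005, -1.0]]
ft_force: [-2.2, -1.1, 21.3]
grip_width: 0.0102
gripper_force: 99.4
```

Emit:
{"api": "jog_arm", "payload": {
  "plan": "0 0 0 0 0 -0.1 255;0 0 0 0 0 -0.05 255;0 0 0 0 0 0 255"
}}

```text
time_s: 18.15
position: [0.571, 0.1399, 0.0195]
tool_rot: [[0.508, -0.861, 0.005], [-0.861, -0.508, 0.0], [0.002, -0.004, -1.0]]
ft_force: [0.5, 0.6, 10.1]
grip_width: 0.0101
gripper_force: 97.6
```

Emit:
{"api": "jog_arm", "payload": {
  "plan": "0 0 0 0 0 -0.1 255;0 0 0 0 0 -0.02 255;0 0 0 0 0 0 255;0 0 0 0 0 0 135;0 0 0 0 0 0 135;0 0 0 0 0 0 135;0 0 0 0 0 0 135"
}}

```text
time_s: 18.73
position: [0.5687, 0.1398, 0.0185]
tool_rot: [[0.508, -0.861, -0.001], [-0.861, -0.508, -0.0], [-0.001, 0.001, -1.0]]
ft_force: [-0.1, -0.7, -0.5]
grip_width: 0.0399
gripper_force: 0.0
```

Emit:
{"api": "jog_arm", "payload": {
  "plan": "0 0 0 0 0 -2 135;0 0 0 0 0 -2 135;0 0 0 0 0 -3 135;0 0 0 0 0 -3 135;0 0 0 0 0 0 135"
}}

```text
time_s: 19.15
position: [0.5716, 0.14, 0.1245]
tool_rot: [[0.508, -0.861, 0.009], [-0.861, -0.508, 0.0], [0.004, -0.008, -1.0]]
ft_force: [1.3, 0.1, 1.0]
grip_width: 0.0402
gripper_force: 0.0
```

```bash
python3 - <<'E'
from h import *
np.set_printoptions(precision=4,suppress=True)
s=env.observe();print(s['position'],s['q'])
Ps=[];
for i in range(6):
    S=cam('scene'); Ps.append(cloud(S)); S0=S
P=np.median(Ps,0)
x0,y0=310,190
a=cv2.resize(S['pixels'][y0:y0+50,x0:x0+60],(720,600),interpolation=cv2.INTER_CUBIC); cv2.imwrite('pics/e1.png',a[:,:,::-1])
m=(np.hypot(P[:,:,0]-.5705,P[:,:,1]-.14)<.025)&(P[:,:,2]>.052)&(P[:,:,2]<.12); q=P[m]
print(len(q),np.sort(q[:,2])[-15:],q.mean(0))
f=(np.hypot(P[:,:,0]-.5705,P[:,:,1]-.14)<.06)&(abs(P[:,:,2]-.045)<.006); print('foot',np.median(P[f][:,2]))
for v in range(202,226): print(v,[(int(S['pixels'][v,u].sum()),int(round(P[v,u,2]*1000))) for u in range(332,349,2)])
for z in (.045,.048,.053,.086): print(z,proj(S,[.5705,.14,z])[0])
E
```

```text
[0.5716 0.14   0.1245] [  2.2482  28.6395  75.0354   0.0015  75.7956 151.7175]
150 [0.087  0.087  0.087  0.0871 0.0871 0.0872 0.0872 0.0873 0.0874 0.0875
 0.0876 0.0877 0.0883 0.0884 0.0884] [0.5751 0.138  0.0746]
foot 0.04518784086942906
202 [(259, -2), (269, 1), (270, 0), (266, 0), (374, -1), (378, 2), (371, -1), (373, 1), (372, 0)]
203 [(353, 0), (370, 0), (375, -1), (371, 1), (371, 1), (364, 0), (362, 0), (365, -1), (361, -1)]
204 [(364, 1), (360, -1), (361, 2), (359, 0), (358, -1), (356, 1), (356, -1), (354, 0), (342, 0)]
205 [(356, -1), (353, 0), (351, 2), (346, 1), (350, -2), (346, 1), (343, -1), (344, 0), (333, -1)]
206 [(345, -2), (344, 2), (340, 2), (340, 0), (338, 1), (340, 0), (334, -1), (328, 0), (299, 1)]
207 [(342, 1), (340, 0), (340, 2), (331, 0), (327, 0), (326, 1), (314, 0), (277, 42), (271, 41)]
208 [(312, -1), (308, 2), (316, 0), (312, 0), (302, -2), (279, 1), (222, 43), (274, 42), (401, 42)]
209 [(319, 2), (311, 1), (308, 2), (305, 0), (251, 42), (210, 43), (101, 87), (336, 44), (513, 47)]
210 [(335, 1), (316, -1), (285, -1), (232, 40), (145, 42), (93, 88), (80, 
[... 935 characters left out ...]
 (277, 65), (73, 71), (70, 68), (78, 65), (82, 60), (142, 58), (264, 47), (284, 45)]
221 [(512, 47), (271, 61), (81, 66), (78, 66), (76, 60), (84, 57), (251, 46), (289, 44), (290, 46)]
222 [(519, 45), (329, 59), (76, 63), (76, 60), (81, 57), (131, 49), (241, 45), (288, 46), (289, 45)]
223 [(512, 45), (446, 45), (119, 61), (104, 57), (88, 54), (167, 49), (224, 48), (285, 44), (292, 45)]
224 [(514, 46), (514, 47), (245, 55), (169, 49), (139, 50), (208, 48), (237, 46), (294, 47), (292, 45)]
225 [(519, 45), (518, 44), (324, 46), (217, 48), (231, 51), (233, 49), (240, 46), (294, 45), (295, 45)]
0.045 [340.0391 223.8609]
0.048 [340.0825 223.0028]
0.053 [340.1551 221.5674]
0.086 [340.6429 211.9234]
```

View pics/e1.png

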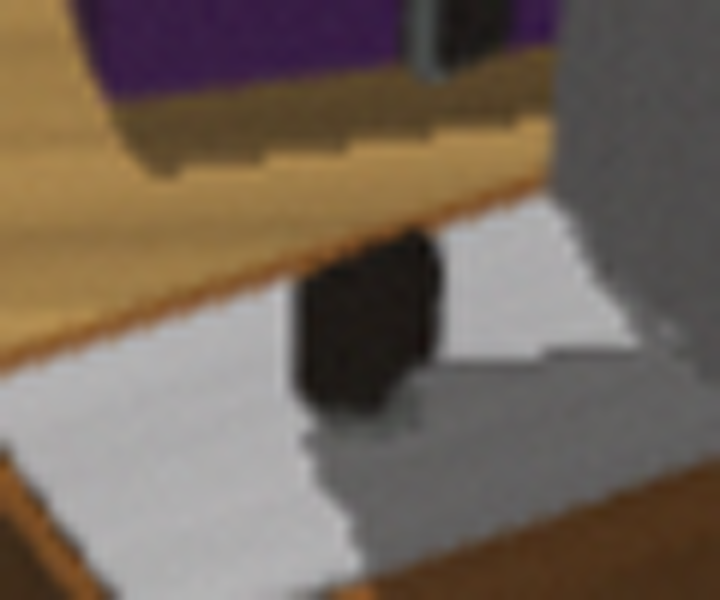

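The picture shows the screw standing in the hole, collar at about crop (360,415) at the metal. The wing top measures 0.087 against 0.086 when seated, so it is seated or within a millimetre. I'll re-grip half a turn back and drive again to be sure.

Emit:
{"api": "jog_arm", "payload": {
  "plan": "0 0 -7 0 0 0 135;0 0 -7 0 0 0 135;0 0 -7 0 0 0 135;0 0 -7 0 0 0 135;0 0 -7 0 0 0 135;0 0 -7 0 0 0 135;0 0 -7 0 0 0 135;0 0 -7 0 0 0 135;0 0 -7 0 0 0 135;0 0 -7 0 0 0 135"
}}

```text
time_s: 20.28
position: [0.5688, 0.1398, 0.1178]
tool_rot: [[0.982, 0.188, -0.002], [0.188, -0.982, -0.0], [-0.002, -0.0, -1.0]]
ft_force: [0.2, -0.0, -0.2]
grip_width: 0.0402
gripper_force: 0.0
```

Emit:
{"api": "jog_arm", "payload": {
  "plan": "0 0 -7 0 0 0 135;0 0 -7 0 0 0 135;0 0 -7 0 0 0 135;0 0 -7 0 0 0 135;0 0 -7 0 0 0 135;0 0 -7 0 0 0 135;0 0 -7 0 0 0 135;0 0 -7 0 0 0 135;0 0 -7 0 0 0 135;0 0 -7 0 0 0 135"
}}

```text
time_s: 21.12
position: [0.5688, 0.1398, 0.1179]
tool_rot: [[0.159, 0.987, -0.002], [0.987, -0.159, -0.0], [-0.0, -0.002, -1.0]]
ft_force: [0.1, -0.3, -0.5]
grip_width: 0.0403
gripper_force: 0.0
```

Emit:
{"api": "jog_arm", "payload": {
  "plan": "0 0 -7 0 0 0 135;0 0 -7 0 0 0 135;0 0 -7 0 0 0 135;0 0 -7 0 0 0 135;0 0 -7 0 0 0 135;0 0 -5 0 0 0 135;0 0 0 0 0 0 135"
}}

```text
time_s: 21.7
position: [0.5688, 0.1398, 0.1179]
tool_rot: [[-0.51, 0.86, -0.002], [0.86, 0.51, -0.0], [0.001, -0.002, -1.0]]
ft_force: [0.2, 0.3, -0.2]
grip_width: 0.0402
gripper_force: 0.0
```

Emit:
{"api": "jog_arm", "payload": {
  "plan": "0 0 0 -0.08 0.13 0 135;0 0 0 0 0 2.5 135;0 0 0 0 0 2.5 135;0 0 0 0 0 2 135;0 0 0 0 0 1.5 135;0 0 0 0 0 1.3 135;0 0 0 0 0 0 135;0 0 0 0 0 0 135"
}}

```text
time_s: 22.37
position: [0.5706, 0.1398, 0.0205]
tool_rot: [[-0.506, 0.862, -0.001], [0.862, 0.506, -0.0], [0.001, -0.001, -1.0]]
ft_force: [0.9, -0.3, -0.5]
grip_width: 0.0405
gripper_force: 0.0
```

Emit:
{"api": "jog_arm", "payload": {
  "plan": "0 0 0 0 0 0 255;0 0 0 0 0 0 255;0 0 0 0 0 0 255;0 0 0 0 0 0 255;0 0 0 0 0 0 255",
  "grip_force": 100
}}

```text
time_s: 22.78
position: [0.5714, 0.1399, 0.0219]
tool_rot: [[-0.508, 0.862, 0.002], [0.862, 0.508, 0.0], [-0.001, 0.002, -1.0]]
ft_force: [0.0, 0.5, 5.3]
grip_width: 0.0101
gripper_force: 97.6
```

Emit:
{"api": "jog_arm", "payload": {
  "plan": "0 0 0 0 0 0.05 255;0 0 0 0 0 0.05 255;0 0 0 0 0 0 255"
}}

```text
time_s: 23.03
position: [0.5715, 0.1398, 0.0215]
tool_rot: [[-0.508, 0.861, 0.003], [0.861, 0.508, 0.0], [-0.001, 0.002, -1.0]]
ft_force: [-1.3, -0.5, 11.3]
grip_width: 0.0101
gripper_force: 99.0
```

Emit:
{"api": "jog_arm", "payload": {
  "plan": "0 0 0 0 0 0.05 255;0 0 0 0 0 0.05 255;0 0 0 0 0 0 255;0 0 0 0 0 0 255"
}}

```text
time_s: 23.37
position: [0.5716, 0.1398, 0.0213]
tool_rot: [[-0.508, 0.861, 0.003], [0.861, 0.508, 0.0], [-0.002, 0.003, -1.0]]
ft_force: [-4.0, -0.2, 19.0]
grip_width: 0.0102
gripper_force: 100.0
```

Emit:
{"api": "jog_arm", "payload": {
  "plan": "0 0 7 0 0 0 255;0 0 7 0 0 0 255;0 0 7 0 0 0 255;0 0 7 0 0 0 255;0 0 7 0 0 0 255;0 0 7 0 0 0 255;0 0 7 0 0 0 255"
}}

```text
time_s: 23.95
position: [0.5704, 0.1397, 0.0214]
tool_rot: [[0.322, 0.947, 0.001], [0.947, -0.322, -0.0], [-0.0, 0.001, -1.0]]
ft_force: [-9.8, -1.3, 22.5]
grip_width: 0.0103
gripper_force: 100.6
```

Emit:
{"api": "jog_arm", "payload": {
  "plan": "0 0 7 0 0 0 255;0 0 7 0 0 0 255;0 0 7 0 0 0 255;0 0 7 0 0 0 255;0 0 7 0 0 0 255;0 0 7 0 0 0 255;0 0 7 0 0 0 255"
}}

```text
time_s: 24.53
position: [0.5698, 0.1401, 0.0214]
tool_rot: [[0.926, 0.378, -0.001], [0.378, -0.926, 0.0], [-0.001, -0.0, -1.0]]
ft_force: [-11.4, -0.1, 23.6]
grip_width: 0.0107
gripper_force: 100.9
```

z stayed at 0.0214 through 98° more at 22 N, so the collar is on the metal. Unload, release, retreat.

Emit:
{"api": "jog_arm", "payload": {
  "plan": "0 0 0 -0.03 0 -0.15 255;0 0 0 0 0 -0.1 255;0 0 0 0 0 0 255;0 0 0 0 0 0 135;0 0 0 0 0 0 135;0 0 0 0 0 0 135;0 0 0 0 0 0 135"
}}

```text
time_s: 25.12
position: [0.5706, 0.1396, 0.0212]
tool_rot: [[0.924, 0.383, 0.0], [0.383, -0.924, -0.0], [0.0, 0.0, -1.0]]
ft_force: [0.8, 0.2, -0.5]
grip_width: 0.0398
gripper_force: 0.0
```

Emit:
{"api": "jog_arm", "payload": {
  "plan": "0 0 0 0 0 -2 135;0 0 0 0 0 -3 135;0 0 0 0 0 -3 135;0 0 0 0 0 -3 135;0 0 0 0 0 -3 135;0 0 0 0 0 -2 135;0 0 0 0 0 0 135;0 0 0 0 0 0 135"
}}

```text
time_s: 25.78
position: [0.5708, 0.1396, 0.1821]
tool_rot: [[0.924, 0.383, 0.002], [0.383, -0.924, 0.0], [0.002, 0.001, -1.0]]
ft_force: [-0.1, 0.1, -1.1]
grip_width: 0.0402
gripper_force: 0.0
```

```bash
python3 - <<'E'
from h import *
np.set_printoptions(precision=4,suppress=True)
Ps=[cloud(cam('scene')) for i in range(8)]; P=np.median(Ps,0)
m=(np.hypot(P[:,:,0]-.5705,P[:,:,1]-.14)<.025)&(P[:,:,2]>.052)&(P[:,:,2]<.12); print(m.sum(),np.sort(P[m][:,2])[-25:])
s=env.observe();print(s['position'],s['ft_force'],s['grip_width'],s['time_s'])
E
```

```text
124 [0.086  0.086  0.0862 0.0863 0.0863 0.0865 0.0865 0.0866 0.0866 0.0867
 0.0868 0.0868 0.0869 0.0869 0.0871 0.0871 0.0872 0.0872 0.0872 0.0875
 0.0877 0.0877 0.0878 0.0882 0.0883]
[0.5704 0.1397 0.1808] [ 0.3172 -0.0485  0.3601] 0.040022560290560706 26.1833
```

Screw stands upright, wing top at 0.0865 against 0.086 expected when seated, and the gripper is clear. Handing in.

```bash
python3 -c "
from rig import job
print(job.close_job())"
```

```text
the job is handed in; nothing more can be done
None
```

The wing screw is in the bookend's hole and released, and the job is handed in at about 26 s; it stopped sinking under about 22 N of press with its wing top within about 1 mm of the seated height, so I take the collar to be down on the metal.

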